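Push and twist the tail cap onto the inspection torch

ROBOT

A 6-joint arm with a two-finger parallel gripper is mounted at the origin on the work surface. World frame = base frame: x ahead of the robot, y to its left, z up, the work surface at z = 0. Lengths are in mm, angles in rad, forces in N, time in s.
With the tool pointing down it reaches from about 350 to 925 mm from the base axis. Payload 6.4 kg.
Tool frame: the origin (TCP) lies between the finger pads; the fingertips stand 17 mm ahead of it and the grasp point (between the pads) lies 2 mm behind it; z points along the fingers, y is the direction in which the jaws open and shut (so a half turn about z gives the same grasp; the last joint's range is limited). The gripper opens to 94 mm and grips with 3 to 60 N. Pads are 16 mm wide; open, the fingers measure 119 mm over their backs; the gripper's body (75 mm by 177 mm) begins 78 mm behind the grasp point.
Start: joints at [-1.372, 0.245, 1.558, -0, 1.339, -0.174], TCP at [236.751, -605.362, 222.455] pointing down, gripper open.
Joint ranges: [-3.13, 3.13], [-1.02, 2.26], [0.13, 2.54], [-0.95, 4.09], [0.21, 2.88], [-2.74, 2.74]. Speed limits (rad/s): [2.57, 2.57, 3.14, 3.14, 3.14, 3.14].

INTERFACE

Orientations are given as [roll, pitch, yaw] about the fixed x, y, z axes, in that order (R = Rz(yaw) Ry(pitch) Rx(roll)).
In Python, from workcell import ctrl, grab_frame, get_calibration gives the robot as it stands.
- The arm moves only by the tool move_arm, never from a script. Its argument "commands" is a list that holds one entry, the list of rows, each a list of 7 numbers: the turn, a rotation vector about the tool's x, y, z in degrees, then the shift along the tool's x, y, z in cm, then the closure, from 0 (fully open) to 1 (shut). In form: [[[rx, ry, rz, tx, ty, tz, hand], ...]]. A call has 1 to 8 rows; each row is the pose to reach, as a shift and turn from the pose commanded when the call began, along the tool's axes at that moment; what a row does not reach only later rows make up. A row lasts 1/12 s, in which the tool goes at most 41.7 mm and 7.16 degrees, less where a joint would pass 70% of its speed; a pose out of reach is approached as far as the arm can. A call with a gripper value outside its range is refused whole. The fingers move at their own pace and stop on an object; "force" is the grip in N (left out, the last holds). Time passes only in rows, so rows that repeat a pose let the fingers close. It gives the time, the measured TCP pose, the force and the opening at its end, in the units of the state.
- ctrl.get_state(): the state, without advancing time (a new reading comes with each control period).
- grab_frame(name): name is "scene" or "top" or "wrist"; returns (picture, depth): 400x640x3 uint8, red, green, blue; 400x640 float32, mm along the optical axis (not along the pixel's ray), 0 where there is no reading.
- get_calibration(name): a dict with "mtx" (3x3 intrinsics, pixels), "rvec" (rotation vector, rad) and "tvec" (3), from world to camera coordinates, as OpenCV has them; the wrist camera has in their place "tool_from_camera" (4x4, takes a point from camera to tool coordinates, whose origin is the TCP and whose axes are the flange's). Camera axes: x right, y down, z forward; pixel columns grow to the right and rows downward; lengths in mm; the calibration is good to about 2 mm. A picture is of the moment at which its call begins: read the wrist's pose just before it. get_calibration takes no time and is no camera call.
- ctrl.sign_off(): hands the job in, once; it reports no verdict.
The state is a dict: "t": time; "joint_positions": joint angles; "dq": joint speeds; "joint_torque": joint torques, N m; "position": TCP position; "tool_rot": TCP orientation; "wrist_force": force on the tool from outside, world axes, zero at the start; "moment": the same for the moment, N m; "opening": opening from 0.0 (shut) to 1.0 (fully open).
Only numpy, scipy, OpenCV 4.12 (cv2) and the standard library are available. Lean on these libraries where they do the work, as an engineer would, in place of code of your own. Each camera call takes 0.05 s, during which the arm holds its last target.

TASK

Close the inspection torch that stands tail-up in the bench clamp: pick up its loose tail cap, fit the cap's two lugs into the slots of the collar, push the cap down against the battery spring and twist it clockwise (seen from above) until it stops, then let it spring up into its latch and let go, so that it stays locked on. Go gently, pressing and twisting only as hard as the spring and the stop need (more than about 40 N would break it), and leave the other things on the table where they are.

Things in the scene. Friction and masses are not known exactly. Their poses are not given: they have to be found in the camera images.
- cap_mid (a point): Centre of the loose black plastic tail cap (60 g, 44 mm tall, standing upright on its plug): on its axis, 22 mm above its underside. z up; x runs along its grip bar and through both lugs (a half turn gives the same cap). Flange: 52 mm diameter, 13 to 18 mm above the underside.
- cap_bar (a point): Centre of the cap's grip bar, on the axis, 31 mm above the underside; same axes as cap_mid. The bar is 40 mm long in x, 14 mm thick in y, from 18 to 44 mm above the underside. Pinch it across its thickness, from above.
- cap: The tail cap; origin at the middle of its underside, axes as cap_mid. Plug of 32 mm diameter from 0 to 13 mm, with two lugs at its foot at +x and -x, each 8 mm wide, 5 mm tall, reaching 21.5 mm from the axis.
- mouth (a point): Centre of the torch's mouth at the top of its collar, 110 mm above the table; axes are the torch's, z up. Collar: aluminium, 54 mm outside, 35 mm bore, two slots 10.4 mm wide, reaching 23.5 mm from the axis, roughly at +x and -x: the collar is stuck up to 0.75 rad off either way, not measured: see or feel for the slots. Play of lugs in slots about 0.05 rad either way.
- rest (a point): On the axis, 18 mm above mouth: where cap_mid is with the lugs in the slots and no push (lugs that miss the slots lie on the collar, cap_mid 22 mm above mouth). Pushed fully down, the flange meets the collar with cap_mid 9 mm above mouth. To turn, the flange must be within 2 mm of the collar, so the lugs pass under its 6 mm rim.
- locked (a point): On the axis, 14 mm above mouth: where cap_mid is once locked. Pushed down, the cap turns only clockwise (from above), under a tooth, to an end stop about 1.12 rad from mid-slot. There, when the push is eased, the spring lifts it 5 mm and the lugs rise into 3 mm deep pockets centred 1.05 rad from the slots; it cannot turn back or lift out.
- cell (a joint): How far the spring-loaded cell in the torch is pushed down, m: 0 free (its top 4 mm below the collar's top), 0.004 with the cap locked, 0.009 with the flange on the collar. The spring pushes with about 2 N at 0, 7 N at 0.004, 13 N at 0.009.
- torch: The torch with clamp, collar and cell, fixed; origin on its axis at the table. Black tube of 50 mm diameter, collar at 94 to 110 mm, head of 74 mm at the table. Dark steel clamp: foot 130 x 110 mm, post at the torch's +x side, 69 mm high. All contact forces between cap and torch together (spring, flange, lugs) must stay below 40 N.
- eyepiece: Bystander: black eyepiece standing upright, 42 mm diameter, 50 mm tall; origin at its underside. Leave it.
- cleaner: Bystander: white lens-cleaner bottle, 44 mm diameter, 95 mm tall; origin at its underside. Leave it.
- dish: Bystander: shallow aluminium dish with screws, 80 mm diameter, 12 mm tall; origin at its underside. Leave it.
- driver: Bystander: screwdriver, 170 mm long, lying on the table; leave it.
There are look-alikes about, which are no part of the job. Leave any brown or green look-alike of the cap alone.

How it is judged:
By the outcome, as a careful person would: the job done as asked, in the order asked, and still so for the second after the job is handed in, with the robot touching nothing.
It also fails if it takes over 72 s, if anything falls off the work surface, if the arm or the gripper's body presses on something with over 40 N, if the wrist force passes 120 N, or if a joint passes its speed limit or range.

## Working session

There is one attempt and no reset: what is moved stays moved. The work goes in short steps, Python scripts to look and compute and a tool call to move; the robot and the scene stay as the last step left them, time stands still between calls to the robot, and variables do not carry over. Pictures are saved under pics/ and viewed, and the job is handed in when it is done.

Besides the shell and the picture viewer there is one more tool, called after ">>>" in YAML: its name, and indented under it one key for each argument. move_arm: Moves the arm, as the interface text tells. Its arguments: {"type":"object","properties":{"commands":{"type":"array","items":{"type":"array","items":{"type":"array","items":{"type":"number"}}}},"force":{"type":"number"}},"required":["commands"]}

```bash
ls; mkdir -p pics; python3 - <<'E'
from workcell import ctrl, grab_frame, get_calibration
import cv2, numpy as np
print(ctrl.get_state())
for n in ["scene","top","wrist"]:
    p,d=grab_frame(n); cv2.imwrite(f"pics/a_{n}.png",p[:,:,::-1]); np.savez(f"a_{n}.npz",p=p,d=d)
    print(n,get_calibration(n))
E
```

```text
pics
{'t': 0.0, 'joint_positions': array([-1.37209071e+00,  2.45795301e-01,  1.55898951e+00,  1.13432182e-05,
        1.33868035e+00, -1.74087971e-01]), 'dq': array([-0.0005045 , -0.00155078,  0.00079551, -0.0023796 , -0.00047619,
        0.00117831]), 'joint_torque': array([-1.52626893e-03, -4.15839529e+01, -3.14604521e+01,  6.83990051e-02,
        3.32481426e-02, -1.45666727e-04]), 'position': array([ 236.64605121, -604.79375325,  221.37050712]), 'tool_rot': array([-3.13975036e+00, -3.35203383e-04,  3.72790663e-01]), 'wrist_force': array([ 0.1568472 , -1.2133359 ,  0.03905431]), 'moment': array([-0.03218399, -0.03698656,  0.00347897]), 'opening': 1.0010745996446886}
scene {'mtx': array([[370.46389799,   0.        , 314.82358191],
       [  0.        , 370.46389799, 199.45885501],
       [  0.        ,   0.        ,   1.        ]]), 'rvec': array([ 1.74700702,  1.76475191, -0.73989702]), 'tvec': array([  25.87410611, -313.12962765, 1553.41781016])}
top {'mtx': array([[389.41239906,   0.        , 316.73242423],
       [  0.        , 389.41239906, 201.06900699],
       [  0.        ,   0.        ,   1.        ]]), 'rvec': array([ 2.10995771, -2.13322952,  0.17391153]), 'tvec': array([  5.91161415, 560.61759014, 896.94130739])}
wrist {'mtx': array([[279.11701254,   0.        , 320.69280077],
       [  0.        , 279.11701254, 195.4288381 ],
       [  0.        ,   0.        ,   1.        ]]), 'tool_from_camera': array([[ 1.84189017e-04, -9.70248471e-01, -2.42111279e-01,
         7.00318035e+01],
       [ 9.99999171e-01,  4.87246286e-04, -1.19185319e-03,
         3.48522741e-01],
       [ 1.27436156e-03, -2.42110858e-01,  9.70247756e-01,
        -1.62056420e+02],
       [ 0.00000000e+00,  0.00000000e+00,  0.00000000e+00,
         1.00000000e+00]])}
```

View pics/a_scene.png

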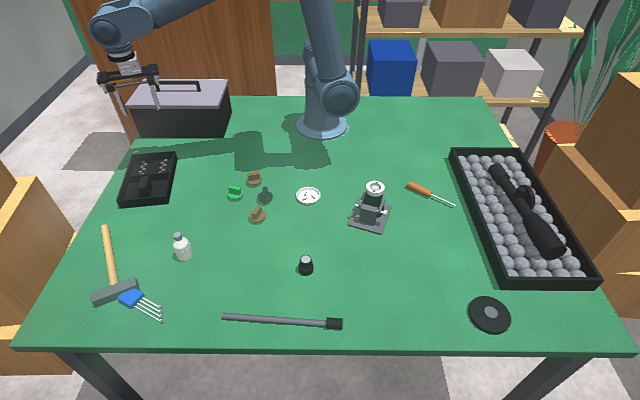

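View pics/a_top.png

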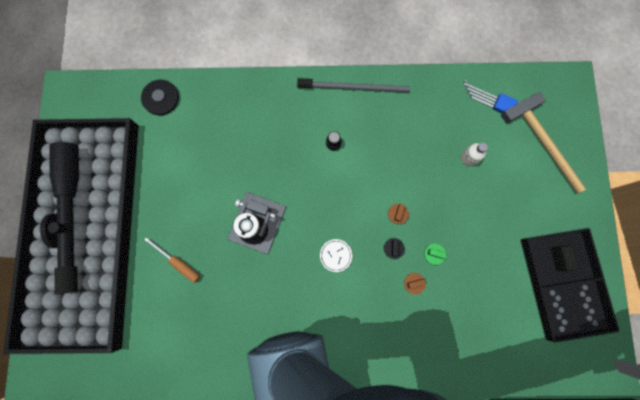

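View pics/a_wrist.png

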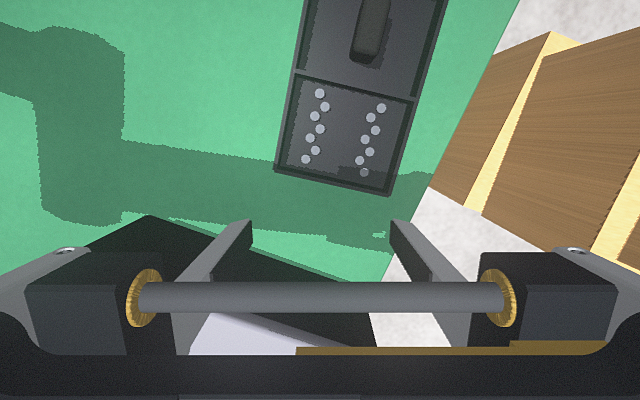

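```bash
cat > h.py <<'E'
import cv2, numpy as np
from scipy.spatial.transform import Rotation as Ro
from workcell import ctrl, grab_frame, get_calibration
def cam(n, st=None):
    c=get_calibration(n)
    if n!='wrist':
        R=cv2.Rodrigues(np.array(c['rvec'],float))[0]; t=np.array(c['tvec'],float)
        return c['mtx'],R.T,-R.T@t     # world_from_cam R, centre
    T=c['tool_from_camera']; Rt=Ro.from_euler('xyz',st['tool_rot']).as_matrix()
    return c['mtx'],Rt@T[:3,:3],Rt@T[:3,3]+st['position']
def ray(C,uv,z):
    K,R,o=C; uv=np.atleast_2d(np.asarray(uv,float))
    d=np.c_[(uv-[K[0,2],K[1,2]])/K[0,0],np.ones(len(uv))]@R.T
    return o+d*((z-o[2])/d[:,2])[:,None]
def proj(C,X):
    K,R,o=C; p=(np.atleast_2d(X)-o)@R; return p[:,:2]/p[:,2:]*K[0,0]+[K[0,2],K[1,2]]
def depth_pts(C,d):
    K,R,o=C; v,u=np.mgrid[:d.shape[0],:d.shape[1]]
    p=np.stack([(u-K[0,2])/K[0,0]*d,(v-K[1,2])/K[0,0]*d,d],-1)
    return p@R.T+o
E
python3 - <<'E'
from h import *
a=np.load('a_top.npz'); p,d=a['p'],a['d']
crop=cv2.resize(p[195:300,340:460],None,fx=6,fy=5.7,interpolation=cv2.INTER_CUBIC)
cv2.imwrite('pics/b_cap.png',crop[:,:,::-1])
crop=cv2.resize(p[180:260,215:300],None,fx=7,fy=7,interpolation=cv2.INTER_CUBIC)
cv2.imwrite('pics/b_torch.png',crop[:,:,::-1])
C=cam('top'); P=depth_pts(C,d)
for n,(u,v) in dict(cap=(394,248),collar=(246,226),tbl=(360,180),eyep=(334,140),bot=(478,152),dish=(336,255),br1=(398,213),br2=(415,283),gr=(435,253)).items():
    print(n,P[v,u].round(1), ray(C,(u,v),20).round(0))
# dark cap mask
m=(p.max(2)<60).astype(np.uint8)
n,l,s,c=cv2.connectedComponentsWithStats(m)
for i in range(1,n):
    if s[i,4]>60: print(s[i],c[i].round(1))
E
```

```text
cap [ 445.6 -183.6   44. ] [[ 447. -188.   20.]]
collar [494.8 159.3 108.9] [[505. 177.  20.]]
tbl [ 623.4 -111.8    0.9] [[ 619. -110.   20.]]
eyep [714.5 -44.8  52.3] [[726. -46.  20.]]
bot [ 668.7 -386.2   83.5] [[ 688. -413.   20.]]
dish [432.1 -46.3   1.7] [[431. -46.  20.]]
br1 [ 529.8 -197.    44.6] [[ 533. -202.   20.]]
br2 [ 363.2 -229.7   41.9] [[ 363. -235.   20.]]
gr [ 432.7 -280.4   43.8] [[ 434. -287.   20.]]
[298  79  15   9 124] [304.5  83.1]
[142  80  37  35 866] [160.3  97.5]
[   3  119  136  237 7738] [ 70.4 238.8]
[327 138  15  12 109] [333.6 144.6]
[  41  140   46  156 3875] [ 63.3 215.1]
[243 216  26  28 243] [258.4 233.3]
[ 521  229   98  113 7191] [568.8 284.7]
[385 239  19  19 278] [394.  248.2]
[259 332  63  15 294] [293.4 336.6]
[ 285  353  161   47 2468] [350.8 384.1]
[491 398 145   2 177] [572.2 398.8]
```

View pics/b_cap.png

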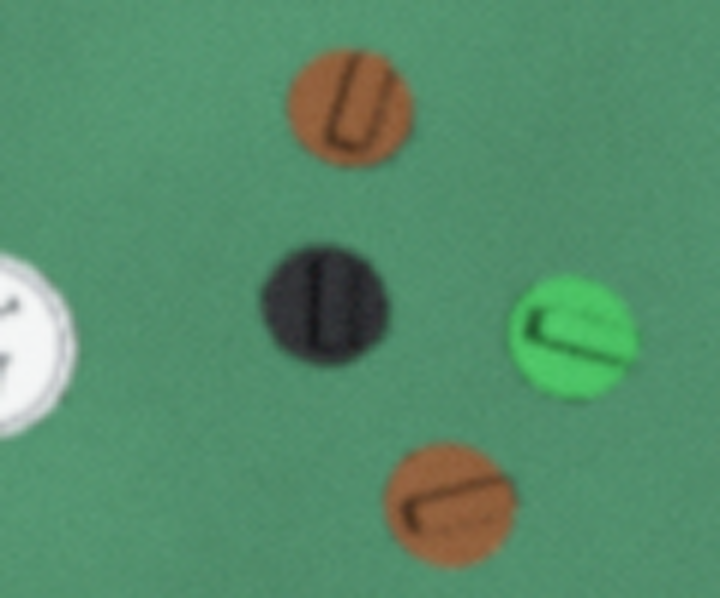

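View pics/b_torch.png

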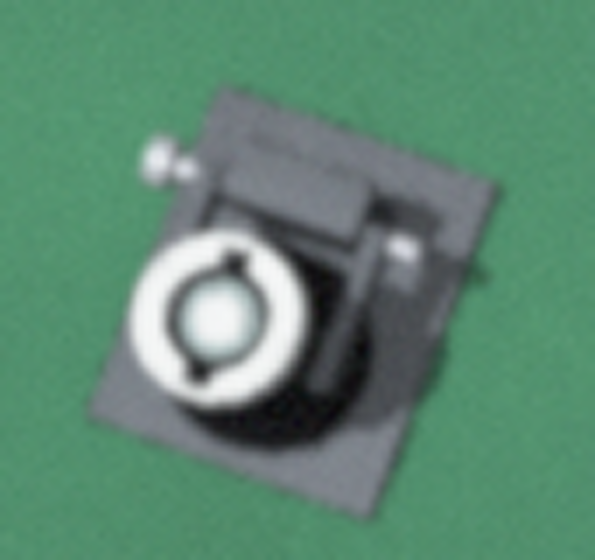

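```bash
python3 - <<'E'
from h import *
a=np.load('a_top.npz'); p,d=a['p'],a['d']
C=cam('top'); P=depth_pts(C,d)
def ax(m):
    X=P[m][:,:2]; c=X.mean(0); u,s,v=np.linalg.svd(X-c); return c.round(1),np.degrees(np.arctan2(v[0,1],v[0,0])).round(1),(s/np.sqrt(len(X))).round(1),len(X)
roi=np.zeros(d.shape,bool); roi[232:266,378:411]=1
print('bar',ax(roi&(P[...,2]>32)), 'z',np.median(P[...,2][roi&(P[...,2]>32)]))
hsv=cv2.cvtColor(p,cv2.COLOR_RGB2HSV)
m=(roi&(hsv[...,1]<80)).astype(np.uint8)
c=max(cv2.findContours(m,cv2.RETR_EXTERNAL,cv2.CHAIN_APPROX_NONE)[0],key=cv2.contourArea)
e=cv2.fitEllipse(c); print('cap ell',e, ray(C,e[0],17).round(1))
roi=np.zeros(d.shape,bool); roi[205:245,228:266]=1
col=roi&(np.abs(P[...,2]-110)<6)
m=(roi&(p.min(2)>150)).astype(np.uint8)
c=max(cv2.findContours(m,cv2.RETR_EXTERNAL,cv2.CHAIN_APPROX_NONE)[0],key=cv2.contourArea)
e=cv2.fitEllipse(c); print('collar ell',e, ray(C,e[0],110).round(1))
s=ray(C,[[215+235/7,180+260/7],[215+197/7,180+372/7]],110); dv=s[0]-s[1]
print(s.round(1),np.linalg.norm(dv),np.degrees(np.arctan2(dv[1],dv[0])))
# foot corners in crop (217,90)(495,185)(380,518)(92,418)
f=ray(C,np.array([[217,90],[495,185],[375,518],[92,418]])/7+[215,180],6); print(f.round(0))
E
```

```text
bar (array([ 443.6, -179.1]), np.float64(-71.3), array([36.2, 10.7]), 123) z 43.60872396900743
cap ell ((393.6451416015625, 248.2207794189453), (18.783876419067383, 19.717609405517578), 129.61456298828125) [[ 446.6 -187.6   17. ]]
collar ell ((245.19102478027344, 224.83152770996094), (23.60236167907715, 24.652883529663086), 44.33601760864258) [[497.4 161.  110. ]]
[[514.8 153.7 110. ]
 [478.6 165.1 110. ]] 37.93119982522886 -17.58902384193309
[[592. 182.   6.]
 [556.  79.   6.]
 [436. 122.   6.]
 [473. 224.   6.]]
```

Candidates in the top view: black (394,248), brown (398,213), brown (415,283) and green (435,253). Only the black one fits, with a 44 mm top and a grip bar, and the crop confirms it. The collar is at (245,225) with dark slots at about (249,217) and (243,233). Next I move to hover over the cap, turned so that the later twist stays within the joint 6 range.

```bash
cat >> h.py <<'E'
def goto(pos,yaw_deg,st=None,maxrot=55):
    st=st or ctrl.get_state()
    R0=Ro.from_euler('xyz',st['tool_rot']); R1=Ro.from_euler('xyz',[np.pi,0,np.radians(yaw_deg)])
    rv=np.degrees((R0.inv()*R1).as_rotvec()); sh=R0.inv().apply(np.array(pos)-st['position'])/10
    print('t',round(st['t'],2),'pos',st['position'].round(1),'rpy deg',np.degrees(st['tool_rot']).round(2),'F',st['wrist_force'].round(1),'M',st['moment'].round(2),'open',round(st['opening'],3),'q6',st['joint_positions'][5].round(2))
    print('rot',rv.round(1),'shift cm',sh.round(2))
E
python3 -c "
from h import *
goto([440,-186,200],180)"
```

```text
t 0.15 pos [ 236.7 -604.9  221.6] rpy deg [-1.7992e+02 -1.0000e-02  2.1360e+01] F [-0.2  0.2 -0.1] M [-0.02 -0.   -0.03] open 1.001 q6 -0.17
rot [-0.000e+00 -1.000e-01 -1.586e+02] shift cm [ 34.19 -31.61   2.21]
```

>>> move_arm:
  commands:
    - [[0,0,-7,4,-3.5,0,0.3],[0,0,-14,7,-6.5,0,0.3],[0,0,-21,10,-9.5,0,0.3],[0,0,-28,13,-12,0.5,0.3],[0,0,-35,16,-15,0.5,0.3],[0,0,-42,19,-18,1,0.3],[0,0,-49,22,-20.5,1,0.3],[0,0,-56,25,-23,1,0.3]]
  force: 15

```text
t: 0.82
position: [382.6, -304.0, 211.9]
tool_rot: [-3.141, -0.001, 1.355]
wrist_force: [0.2, 0.5, 0.7]
opening: 0.698
```

```bash
python3 -c "
from h import *
goto([440,-186,200],180)"
```

```text
t 0.82 pos [ 382.6 -304.   211.9] rpy deg [-1.7997e+02 -3.0000e-02  7.7660e+01] F [0.2 0.5 0.7] M [-0.05 -0.1   0.05] open 0.698 q6 -0.69
rot [ 0.000e+00 -1.000e-01 -1.023e+02] shift cm [12.75  3.09  1.2 ]
```

>>> move_arm:
  commands:
    - [[0,0,-7,2,0.5,0,0.3],[0,0,-14,4,1,0,0.3],[0,0,-21,6,1.5,0.5,0.3],[0,0,-28,8,2,0.5,0.3],[0,0,-35,10,2.5,1,0.3],[0,0,-42,12,3,1,0.3],[0,0,-49,12.7,3,1,0.3],[0,0,-56,12.7,3,1,0.3]]

```text
t: 1.48
position: [439.7, -187.1, 202.0]
tool_rot: [3.141, -0.001, 2.336]
wrist_force: [0.0, 0.7, 0.4]
opening: 0.702
```

>>> move_arm:
  commands:
    - [[0,0,-7,0,0,0,0.3],[0,0,-14,0,0,0,0.3],[0,0,-21,0,0,0,0.3],[0,0,-28,0,0,0,0.3],[0,0,-35,0,0,0,0.3],[0,0,-42,0,0,0,0.3],[0,0,-46,0,0,0,0.3],[0,0,-46,0,0,0,0.3]]

```text
t: 2.15
position: [439.4, -188.7, 202.2]
tool_rot: [3.141, -0.0, 3.131]
wrist_force: [0.6, 0.6, -0.2]
opening: 0.697
```

```bash
cat > look.py <<'E'
import sys
from h import *
st=ctrl.get_state(); p,d=grab_frame('wrist'); n=sys.argv[1]
cv2.imwrite(f"pics/{n}.png",p[:,:,::-1]); np.savez(n+'.npz',p=p,d=d,pos=st['position'],rot=st['tool_rot'])
print(st['t'],st['position'].round(1),st['tool_rot'].round(3))
E
python3 look.py c_w
```

```text
2.15 [ 439.4 -188.7  202.2] [ 3.141 -0.     3.131]
```

View pics/c_w.png

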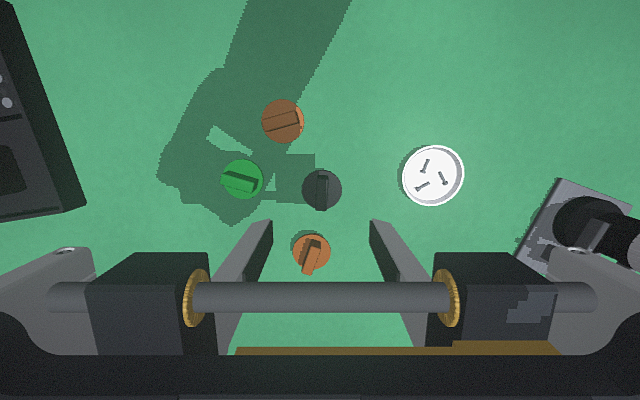

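The black cap is at (322,190), in shadow, with its bar nearly along the image's vertical. The brown one at (312,253) stands close along the bar direction, but the jaws open sideways. I'll measure.

```bash
cat > cap.py <<'E'
import sys
from h import *
n=sys.argv[1]; u0,v0,r=map(int,sys.argv[2:5])
a=np.load(n+'.npz'); p,d=a['p'],a['d']
st=dict(position=a['pos'],tool_rot=a['rot']); C=cam('wrist',st); P=depth_pts(C,d)
roi=np.zeros(d.shape,bool); roi[v0-r:v0+r,u0-r:u0+r]=1
hsv=cv2.cvtColor(p,cv2.COLOR_RGB2HSV)
m=(roi&(hsv[...,1]<70)&(P[...,2]<60)).astype(np.uint8); m=cv2.morphologyEx(m,cv2.MORPH_OPEN,np.ones((3,3)))
cv2.imwrite('pics/m.png',m*255)
b=roi&(P[...,2]>36)&(P[...,2]<60)
print('table z',np.median(P[...,2][roi&(hsv[...,1]>100)]),'bar z',np.median(P[...,2][b]),b.sum())
c=max(cv2.findContours(b.astype(np.uint8),cv2.RETR_EXTERNAL,cv2.CHAIN_APPROX_NONE)[0],key=cv2.contourArea)
X=ray(C,c[:,0,:],44)[:,:2]; rc=cv2.minAreaRect(X.astype(np.float32)); print('bar rect',rc)
X=P[b][:,:2];v=np.linalg.svd(X-X.mean(0))[2][0]; print('pts mean',X.mean(0),'ang',np.degrees(np.arctan2(v[1],v[0])))
c=max(cv2.findContours(m,cv2.RETR_EXTERNAL,cv2.CHAIN_APPROX_NONE)[0],key=cv2.contourArea)
X=ray(C,c[:,0,:],17)[:,:2]; print('flange circ',cv2.minEnclosingCircle(X.astype(np.float32)),cv2.fitEllipse(X.astype(np.float32)))
crop=cv2.resize(p[v0-r:v0+r,u0-r:u0+r],None,fx=8,fy=8,interpolation=cv2.INTER_CUBIC); cv2.imwrite(f'pics/{n}_z.png',crop[:,:,::-1])
E
python3 cap.py c_w 322 190 28
```

```text
table z -0.24606929753844042 bar z 43.61877672371878 389
bar rect ((447.3735046386719, -187.9835205078125), (13.851456642150879, 40.4459114074707), 85.77808380126953)
pts mean [ 447.53492991 -188.00320613] ang -4.317167747087392
flange circ ((449.3025817871094, -187.34771728515625), 26.509355545043945) ((447.9913330078125, -187.2228240966797), (48.248905181884766, 50.2413444519043), 124.20912170410156)
```

View pics/c_w_z.png

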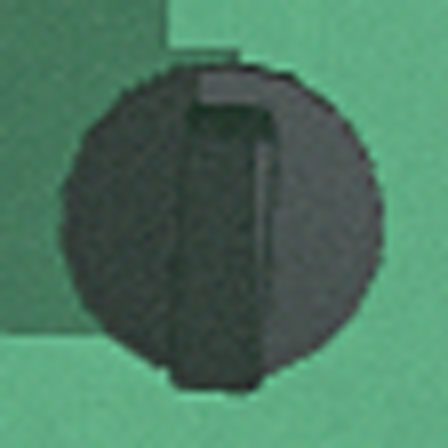

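Bar measures 13.9 × 40.4 mm with its top at 43.6 mm, matching 14 × 40 × 44, so this is the cap. Centre is (447.5, -188), bar angle about -4.2°.

```bash
python3 -c "
from h import *
goto([447.5,-188,38.5],175.8)"
```

```text
t 2.2 pos [ 439.4 -188.8  202.3] rpy deg [ 1.7999e+02 -2.0000e-02  1.7927e+02] F [ 0.3 -0.3  0.4] M [ 0.09 -0.09  0.03] open 0.699 q6 -2.2
rot [ 0.  -0.   3.5] shift cm [-0.81  0.08 16.38]
```

>>> move_arm:
  commands:
    - [[0,0,3.5,-0.8,0.1,2,0.5],[0,0,3.5,-0.8,0.1,5,0.5],[0,0,3.5,-0.8,0.1,8,0.5],[0,0,3.5,-0.8,0.1,10,0.5],[0,0,3.5,-0.8,0.1,11,0.5],[0,0,3.5,-0.8,0.1,11,0.5]]

```text
t: 2.7
position: [446.0, -186.9, 90.1]
tool_rot: [3.139, -0.004, 3.068]
wrist_force: [0.7, 0.9, 0.2]
opening: 0.503
```

```bash
python3 look.py d_w; python3 -c "
from h import *
goto([447.5,-188,38.5],175.8)"
```

```text
2.7 [ 446.  -186.9   90.1] [ 3.139 -0.004  3.068]
t 2.75 pos [ 447.1 -187.7   91.9] rpy deg [ 1.7994e+02 -9.0000e-02  1.7580e+02] F [ 0.6 -0.4  0.1] M [ 0.07 -0.07 -0.04] open 0.5 q6 -2.13
rot [ 0.1 -0.1  0. ] shift cm [-0.05 -0.04  5.34]
```

View pics/d_w.png

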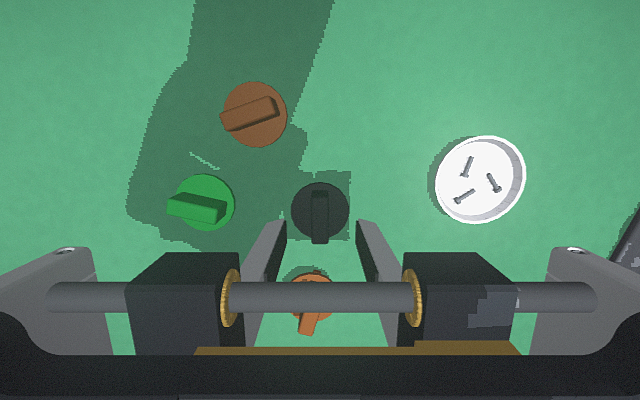

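The cap's bar, at (320,215), lies midway between the fingers (tips near 282 and 360). I go down and grip.

>>> move_arm:
  commands:
    - [[0,0,0,0,0,1.8,0.5],[0,0,0,0,0,3.5,0.5],[0,0,0,0,0,4.7,0.5],[0,0,0,0,0,5.3,0.5],[0,0,0,0,0,5.3,0.5],[0,0,0,0,0,5.3,0.5]]

```text
t: 3.25
position: [448.4, -188.6, 40.7]
tool_rot: [-3.141, 0.002, 3.069]
wrist_force: [0.7, -0.2, 0.4]
opening: 0.496
```

```bash
python3 -c "
from h import *
goto([447.5,-188,38.5],175.8)"
```

```text
t 3.25 pos [ 448.4 -188.6   40.7] rpy deg [-1.7994e+02  1.0000e-01  1.7584e+02] F [ 0.7 -0.2  0.4] M [ 0.07 -0.1  -0.01] open 0.496 q6 -2.13
rot [-0.1  0.1  0. ] shift cm [0.09 0.05 0.22]
```

>>> move_arm:
  commands:
    - [[0,0,0,0,0,0.15,0.6],[0,0,0,0,0,0.15,0.75],[0,0,0,0,0,0.15,0.85],[0,0,0,0,0,0.15,0.95],[0,0,0,0,0,0.15,1],[0,0,0,0,0,0.15,1],[0,0,0,0,0,0.15,1],[0,0,0,0,0,0.15,1]]
  force: 40

```text
t: 3.92
position: [447.6, -188.0, 38.2]
tool_rot: [-3.142, 0.0, 3.069]
wrist_force: [0.5, -0.7, 2.3]
opening: 0.15
```

```bash
python3 -c "
from h import *
goto([447.5,-188,180],175.8)"
```

```text
t 3.92 pos [ 447.6 -188.    38.2] rpy deg [-1.8000e+02  1.0000e-02  1.7586e+02] F [ 0.5 -0.7  2.3] M [ 0.14 -0.06  0.03] open 0.15 q6 -2.13
rot [-0.   0.   0.1] shift cm [ 1.000e-02 -0.000e+00 -1.418e+01]
```

Gripped: the opening of 0.15 is 14 mm, the bar's thickness. I lift and move to a spot where the wrist camera sees the mouth.

>>> move_arm:
  commands:
    - [[0,0,0,0,0,-0.5,1],[0,0,0,0,0,-2,1],[0,0,0,0,0,-5,1],[0,0,0,0,0,-8,1],[0,0,0,0,0,-11.5,1],[0,0,0,0,0,-15,1],[0,0,0,0,0,-17.5,1],[0,0,0,0,0,-18.5,1]]

```text
t: 4.58
position: [449.1, -189.0, 227.6]
tool_rot: [-3.138, 0.006, 3.069]
wrist_force: [1.0, 0.5, -0.9]
opening: 0.144
```

```bash
python3 -c "
from h import *
goto([554,143,215],162.4)"
```

```text
t 4.58 pos [ 449.1 -189.   227.6] rpy deg [-179.78    0.35  175.87] F [ 1.   0.5 -0.9] M [ 0.05 -0.17  0.01] open 0.144 q6 -2.13
rot [-0.2  0.4 13.5] shift cm [-8.06 33.88  1.18]
```

>>> move_arm:
  commands:
    - [[0,0,3,-0.5,2,0,1],[0,0,5,-1.5,6,0,1],[0,0,7,-2.5,10,0,1],[0,0,9,-3.5,14,0,1],[0,0,11,-4.5,18,0,1],[0,0,13.5,-5.5,22,0.5,1],[0,0,13.5,-6.5,26,0.5,1],[0,0,13.5,-7,29,0.5,1]]

```text
t: 5.25
position: [537.8, 99.2, 216.2]
tool_rot: [-3.141, -0.003, 2.835]
wrist_force: [-0.5, 1.2, -0.6]
opening: 0.149
```

```bash
python3 -c "
from h import *
goto([554,143,215],162.4)"
```

```text
t 5.25 pos [537.8  99.2 216.2] rpy deg [-1.7998e+02 -1.5000e-01  1.6244e+02] F [-0.5  1.2 -0.6] M [ 0.03 -0.12 -0.05] open 0.149 q6 -1.29
rot [-0.  -0.2  0. ] shift cm [-0.22  4.67  0.12]
```

>>> move_arm:
  commands:
    - [[0,0,0,0,1.5,0,1],[0,0,0,-0.2,3,0,1],[0,0,0,-0.2,4.2,0.1,1],[0,0,0,-0.2,4.2,0.1,1],[0,0,0,-0.2,4.2,0.1,1],[0,0,0,-0.2,4.2,0.1,1]]

```text
t: 5.75
position: [552.8, 134.8, 216.7]
tool_rot: [-3.141, -0.0, 2.833]
wrist_force: [0.4, -0.4, -0.8]
opening: 0.147
```

```bash
python3 look.py e_w
```

```text
5.75 [552.8 134.8 216.7] [-3.141 -0.     2.833]
```

View pics/e_w.png

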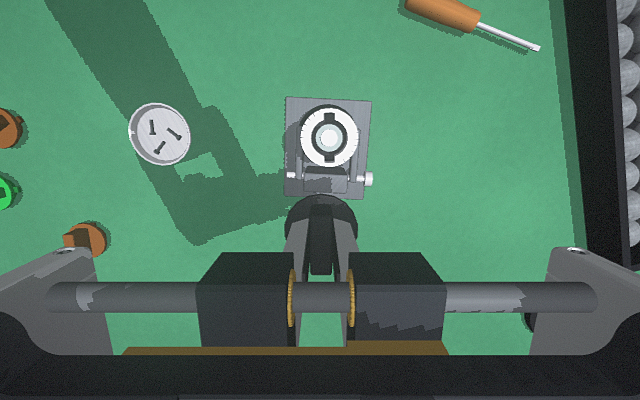

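The collar ring is centred near (329,136), with dark slots above at (329,117) and below at (329,155). The cap hangs in the fingers at (320,215).

```bash
cat > mouth.py <<'E'
import sys
from h import *
n=sys.argv[1]; u0,v0,r=map(int,sys.argv[2:5])
a=np.load(n+'.npz'); p,d=a['p'],a['d']
st=dict(position=a['pos'],tool_rot=a['rot']); C=cam('wrist',st); P=depth_pts(C,d)
yaw=np.degrees(a['rot'][2])
roi=np.zeros(d.shape,bool); roi[v0-r:v0+r,u0-r:u0+r]=1
ring=roi&(np.abs(P[...,2]-110)<5); print('ring z',np.median(P[...,2][ring]),ring.sum())
w=(roi&(p.min(2)>170)).astype(np.uint8)
c=max(cv2.findContours(w,cv2.RETR_EXTERNAL,cv2.CHAIN_APPROX_NONE)[0],key=cv2.contourArea)
for z in (107,110): 
    e=cv2.fitEllipse(ray(C,c[:,0,:],z)[:,:2].astype(np.float32)); print(z,'outer',e)
X=ray(C,c[:,0,:],110)[:,:2]; ctr=np.array(e[0])
# depth-based ring centre
c2=max(cv2.findContours(ring.astype(np.uint8),cv2.RETR_EXTERNAL,cv2.CHAIN_APPROX_NONE)[0],key=cv2.contourArea)
e2=cv2.fitEllipse(ray(C,c2[:,0,:],110)[:,:2].astype(np.float32)); print('depth outer',e2)
# slots: dark pixels at radius 18.5..22.5
ys,xs=np.nonzero(roi); Q=ray(C,np.c_[xs,ys],110)[:,:2]-ctr; R=np.hypot(*Q.T); g=p[ys,xs].mean(1)
for lo,hi in ((18.5,23),(19,22)):
    k=(R>lo)&(R<hi)&(g<110); th=np.arctan2(Q[k,1],Q[k,0])
    s=np.array([np.cos(th),np.sin(th)])
    a1=np.radians(yaw); 
    for nm,t0 in (('A',a1),('B',a1+np.pi)):
        dd=(th-t0+np.pi)%(2*np.pi)-np.pi; q=np.abs(dd)<.9
        print(nm,q.sum(),'slot angle',round(np.degrees(dd[q].mean())+np.degrees(t0),2),'mean',Q[k][q].mean(0).round(1))
    A=(th-a1+np.pi)%(2*np.pi)-np.pi; 
    dv=Q[k][np.abs(A)<.9].mean(0)-Q[k][np.abs(A)>2.2].mean(0); print('line',np.degrees(np.arctan2(dv[1],dv[0])),'mid',Q[k][np.abs(A)<.9].mean(0)/2+Q[k][np.abs(A)>2.2].mean(0)/2)
crop=cv2.resize(p[v0-r:v0+r,u0-r:u0+r],None,fx=8,fy=8,interpolation=cv2.INTER_CUBIC); cv2.imwrite(f'pics/{n}_z.png',crop[:,:,::-1])
E
python3 mouth.py e_w 329 136 36; python3 - <<'E'
from h import *
a=np.load('e_w.npz');p=a['p'][180:290,250:390]
cv2.imwrite('pics/e_hand.png',cv2.resize(p,None,fx=5,fy=5,interpolation=cv2.INTER_CUBIC)[:,:,::-1])
E
```

```text
ring z 109.54191088351598 1747
107 outer ((499.219970703125, 160.2517547607422), (54.00261688232422, 54.305946350097656), 17.42682456970215)
110 outer ((499.0797119140625, 160.2026824951172), (53.406490325927734, 53.70646286010742), 17.427528381347656)
depth outer ((498.9721374511719, 159.96360778808594), (52.687042236328125, 53.364280700683594), 57.91667175292969)
A 52 slot angle 164.18 mean [-19.9   5.7]
B 28 slot angle 342.24 mean [19.  -6.1]
line 163.18143073334454 mid [-0.42770349 -0.22305575]
A 36 slot angle 163.83 mean [-19.5   5.7]
B 25 slot angle 342.21 mean [19.1 -6.1]
line 162.99761783858145 mid [-0.1976267  -0.23884646]
```

View pics/e_w_z.png

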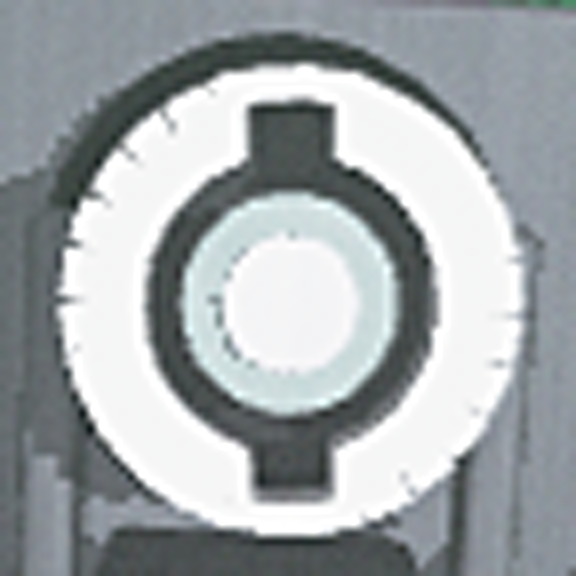

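View pics/e_hand.png

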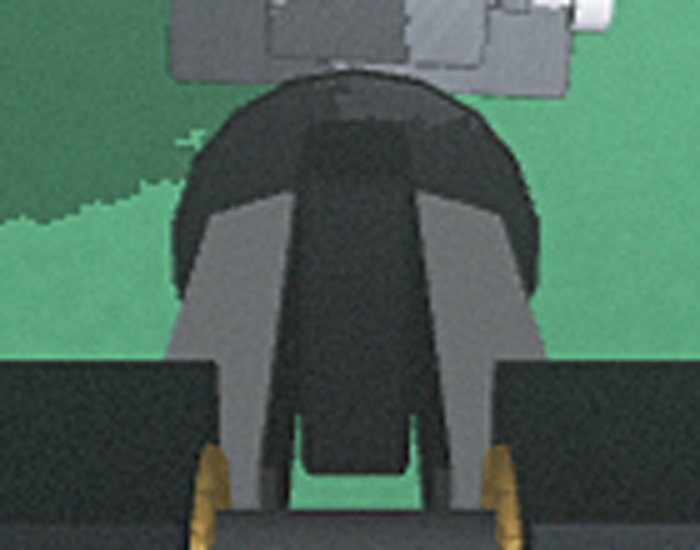

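```bash
python3 - <<'E'
from h import *
a=np.load('e_w.npz'); p,d=a['p'],a['d']
st=dict(position=a['pos'],tool_rot=a['rot']); C=cam('wrist',st); P=depth_pts(C,d)
Rt=Ro.from_euler('xyz',a['rot']).as_matrix(); T=(P-a['pos'])@Rt
roi=np.zeros(d.shape,bool); roi[185:282,270:372]=1
dark=p.max(2)<75
b=roi&dark&(T[...,2]<0)&(T[...,2]>-14)&(np.abs(T[...,1])<14)
print('bar top z', np.median(T[...,2][b]), b.sum())
z=np.median(T[...,2][b])
for v in range(205,278,6):
    us=np.nonzero(b[v])[0]
    if len(us): print(v,us.min(),us.max(),T[v,us.min()].round(1),T[v,us.max()].round(1))
rows=np.nonzero(b[:,315:327].any(1))[0]; print(rows.min(),rows.max(),T[rows.min(),320].round(1),T[rows.max(),320].round(1))
f=roi&(T[...,2]>12)&(T[...,2]<25)
c=max(cv2.findContours(f.astype(np.uint8),cv2.RETR_EXTERNAL,cv2.CHAIN_APPROX_NONE)[0],key=cv2.contourArea)[:,0]
F=T[c[:,1],c[:,0]]; k=c[:,1]<225; print('flange z',np.median(F[k,2]),'front x',F[:,0].max(),'y range',F[k,1].min(),F[k,1].max())
K,R,o=C
# flange rim pts -> circle fit
X=F[k][:,:2]; X=X[np.hypot(*X.T)>20]
A=np.c_[2*X,np.ones(len(X))]; s=np.linalg.lstsq(A,(X**2).sum(1),rcond=None)[0]; print('circle',s[:2],np.sqrt(s[2]+s[0]**2+s[1]**2),len(X))
M=(np.array([499.05,160.1,110])-a['pos'])@Rt; print('mouth in tool',M.round(1))
E
```

```text
bar top z -5.469505359480825 1484
217 309 332 [16.9 -7.  -3.4] [17.1  6.7 -3.8]
223 309 332 [13.2 -7.1 -3.5] [13.1  6.7 -3.2]
229 309 334 [ 9.9 -7.  -4.9] [ 8.1  8.2 -0.1]
235 307 334 [ 8.  -8.  -9.6] [ 7.8  7.7 -9.2]
241 309 332 [ 3.2 -7.  -7.2] [ 3.7  6.6 -8.5]
247 309 332 [-0.2 -7.  -8.3] [-0.5  6.7 -7.6]
253 309 332 [-4.1 -7.1 -8.2] [-3.8  6.7 -8.8]
259 309 332 [ -7.   -7.  -10.3] [ -7.    6.7 -10.3]
265 310 331 [-14.1  -6.7  -4.3] [-14.4   6.4  -3.6]
271 310 331 [-17.8  -6.7  -5. ] [-17.9   6.4  -4.8]
212 274 [19.  -0.5 -0.1] [  69.6   -0.2 -162.1]
flange z 20.701469920382742 front x 25.17408217345075 y range -25.384782849836718 25.136062829460126
circle [ 0.81323954 -0.14262395] 24.12622773616069 98
mouth in tool [ 58.8   7.8 106.7]
```

```bash
python3 -c "
from h import *
goto([499,160.1,160],162.6)"
```

```text
t 5.8 pos [552.8 134.7 216.8] rpy deg [-1.7998e+02 -1.0000e-02  1.6228e+02] F [ 0.4  0.7 -0.1] M [ 0.04 -0.11 -0.02] open 0.148 q6 -1.22
rot [-0.  -0.  -0.3] shift cm [5.9  0.79 5.69]
```

>>> move_arm:
  commands:
    - [[0,0,-0.3,1.5,0.2,0,1],[0,0,-0.3,3.5,0.5,0.5,1],[0,0,-0.3,5,0.7,1,1],[0,0,-0.3,5.9,0.8,2,1],[0,0,-0.3,5.9,0.8,3.2,1],[0,0,-0.3,5.9,0.8,4.4,1],[0,0,-0.3,5.9,0.8,4.8,1],[0,0,-0.3,5.9,0.8,4.8,1]]

```text
t: 6.47
position: [498.6, 160.5, 167.2]
tool_rot: [-3.14, -0.003, 2.838]
wrist_force: [0.1, -0.2, -1.0]
opening: 0.147
```

>>> move_arm:
  commands:
    - [[0,0,0,0,0,0,1],[0,0,0,0,0,0,1],[0,0,0,0,0,0,1]]

```text
t: 6.72
position: [499.9, 161.1, 169.7]
tool_rot: [3.141, 0.001, 2.839]
wrist_force: [1.2, 0.1, -0.3]
opening: 0.145
```

```bash
python3 -c "
from h import *
goto([499,160.1,150],162.6)"; python3 look.py f_w; python3 - <<'E'
from h import *
p,d=grab_frame('top'); cv2.imwrite('pics/f_top.png',cv2.resize(p[170:270,200:310],None,fx=7,fy=5.8,interpolation=cv2.INTER_CUBIC)[:,:,::-1])
p,d=grab_frame('scene'); cv2.imwrite('pics/f_scene.png',cv2.resize(p[130:250,320:440],None,fx=5,fy=5,interpolation=cv2.INTER_CUBIC)[:,:,::-1])
E
```

```text
t 6.72 pos [499.9 161.1 169.7] rpy deg [1.7997e+02 6.0000e-02 1.6264e+02] F [ 1.2  0.1 -0.3] M [ 0.04 -0.12  0.04] open 0.145 q6 -1.17
rot [0.  0.1 0. ] shift cm [ 0.06 -0.12  1.97]
6.7167 [499.9 161.1 169.7] [3.141e+00 1.000e-03 2.839e+00]
```

View pics/f_w.png

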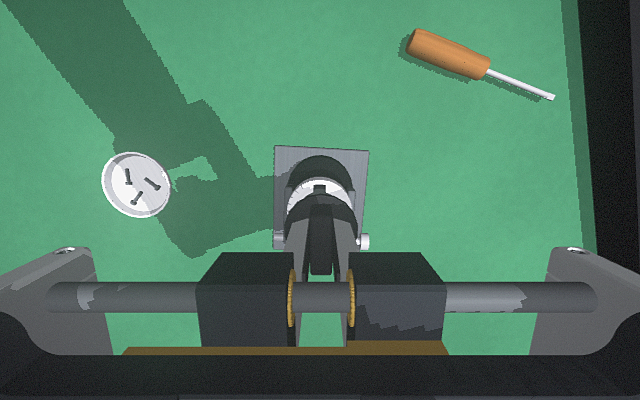

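View pics/f_scene.png

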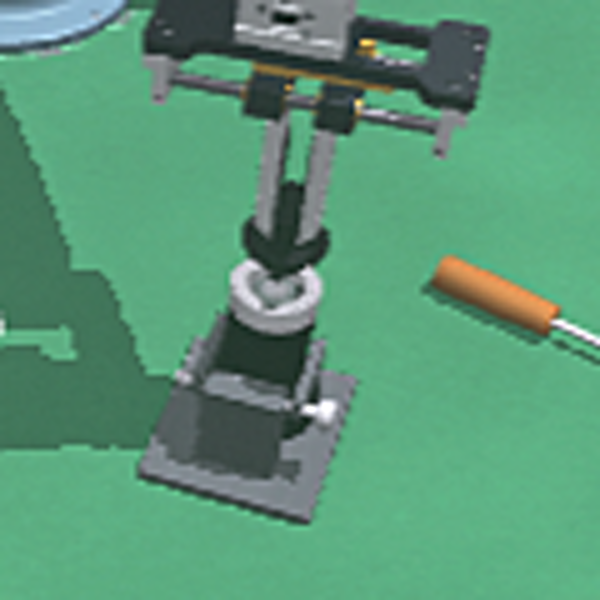

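>>> move_arm:
  commands:
    - [[0,0,0,0,0,0.4,1],[0,0,0,0,0,0.9,1],[0,0,0,0,0,1.3,1],[0,0,0,0,0,1.6,1],[0,0,0,0,0,1.8,1],[0,0,0,0,0,1.8,1]]

```text
t: 7.37
position: [498.7, 161.1, 150.2]
tool_rot: [-3.141, -0.001, 2.839]
wrist_force: [0.5, -0.4, -1.0]
opening: 0.142
```

```bash
python3 -c "
from h import *
goto([499,160.1,144],162.6)"
```

```text
t 7.37 pos [498.7 161.1 150.2] rpy deg [-1.7997e+02 -7.0000e-02  1.6266e+02] F [ 0.5 -0.4 -1. ] M [-0.01 -0.1   0.03] open 0.142 q6 -1.17
rot [-0.  -0.1  0.1] shift cm [-0.06 -0.09  0.62]
```

>>> move_arm:
  commands:
    - [[0,0,0,0,-0.06,0.1,1],[0,0,0,0,-0.06,0.2,1],[0,0,0,0,-0.06,0.3,1],[0,0,0,0,-0.06,0.3,1]]

```text
t: 7.7
position: [498.9, 160.6, 147.9]
tool_rot: [-3.142, -0.0, 2.839]
wrist_force: [-0.2, 0.1, -0.7]
opening: 0.147
```

>>> move_arm:
  commands:
    - [[0,0,0,0,0,0.1,1],[0,0,0,0,0,0.2,1],[0,0,0,0,0,0.2,1]]

```text
t: 7.95
position: [498.9, 160.6, 145.8]
tool_rot: [-3.141, -0.0, 2.839]
wrist_force: [-0.1, 0.7, -0.7]
opening: 0.146
```

>>> move_arm:
  commands:
    - [[0,0,0,0,0,0.1,1],[0,0,0,0,0,0.2,1],[0,0,0,0,0,0.2,1]]

```text
t: 8.2
position: [499.0, 160.6, 144.1]
tool_rot: [3.142, 0.0, 2.839]
wrist_force: [-0.9, -1.1, 2.6]
opening: 0.144
```

>>> move_arm:
  commands:
    - [[0,0,0,0,0,0.1,1],[0,0,0,0,0,0.2,1],[0,0,0,0,0,0.2,1]]

```text
t: 8.45
position: [499.1, 160.6, 142.3]
tool_rot: [3.141, 0.0, 2.839]
wrist_force: [-2.0, -1.2, 3.9]
opening: 0.146
```

The lugs passed below the collar top (about 148), and the spring met the cap at about 144. That matches lugs in slots, so I push on.

>>> move_arm:
  commands:
    - [[0,0,0,0,0,0.1,1],[0,0,0,0,0,0.2,1],[0,0,0,0,0,0.3,1],[0,0,0,0,0,0.3,1]]

```text
t: 8.78
position: [499.2, 160.6, 139.5]
tool_rot: [3.142, 0.0, 2.839]
wrist_force: [-3.2, -0.8, 7.0]
opening: 0.145
```

>>> move_arm:
  commands:
    - [[0,0,0,0,0,0.1,1],[0,0,0,0,0,0.2,1],[0,0,0,0,0,0.2,1]]

```text
t: 9.03
position: [499.2, 160.6, 137.9]
tool_rot: [-3.142, 0.0, 2.839]
wrist_force: [-3.0, 0.3, 9.6]
opening: 0.146
```

>>> move_arm:
  commands:
    - [[0,0,0,0.05,0,0.1,1],[0,0,0,0.05,0,0.15,1],[0,0,0,0.05,0,0.2,1],[0,0,0,0.05,0,0.2,1]]

```text
t: 9.37
position: [499.2, 160.6, 136.5]
tool_rot: [-3.142, 0.001, 2.839]
wrist_force: [-3.2, -1.2, 10.5]
opening: 0.143
```

```bash
python3 -c "
from h import *
goto([499,160.1,135],162.6)"
```

```text
t 9.37 pos [499.2 160.6 136.5] rpy deg [-1.8000e+02  7.0000e-02  1.6267e+02] F [-3.2 -1.2 10.5] M [-0.24  0.66 -0.02] open 0.143 q6 -1.17
rot [-0.   0.1  0.1] shift cm [-0.   -0.05  0.15]
```

>>> move_arm:
  commands:
    - [[0,0,0,0,0,0.05,1],[0,0,0,0,0,0.1,1],[0,0,0,0,0,0.1,1]]

```text
t: 9.62
position: [499.2, 160.7, 135.7]
tool_rot: [-3.142, 0.001, 2.839]
wrist_force: [-4.1, -1.4, 11.7]
opening: 0.149
```

>>> move_arm:
  commands:
    - [[0,0,0,0,0,0.05,1],[0,0,0,0,0,0.1,1],[0,0,0,0,0,0.1,1]]

```text
t: 9.87
position: [499.2, 160.7, 135.2]
tool_rot: [-3.141, 0.001, 2.839]
wrist_force: [-6.8, -2.0, 14.2]
opening: 0.148
```

>>> move_arm:
  commands:
    - [[0,0,0,0.05,0.02,0,1],[0,0,0,0.1,0.03,0,1],[0,0,0,0.1,0.03,0,1]]

```text
t: 10.12
position: [499.1, 160.7, 135.2]
tool_rot: [-3.141, 0.003, 2.839]
wrist_force: [-3.1, -3.7, 12.5]
opening: 0.147
```

```bash
python3 -c "
from h import *
goto([499,160.1,135],162.6)"
```

```text
t 10.12 pos [499.1 160.7 135.2] rpy deg [-179.96    0.2   162.69] F [-3.1 -3.7 12.5] M [-0.7   0.56  0.02] open 0.147 q6 -1.17
rot [-0.   0.2  0.1] shift cm [-0.01 -0.06  0.02]
```

>>> move_arm:
  commands:
    - [[0,0,0,0,-0.05,0.02,1],[0,0,0,0,-0.1,0.05,1],[0,0,0,0,-0.1,0.05,1]]

```text
t: 10.37
position: [499.1, 160.6, 135.2]
tool_rot: [3.14, 0.004, 2.839]
wrist_force: [-3.2, 0.7, 14.4]
opening: 0.145
```

```bash
python3 -c "
from h import *
goto([499,160.1,135],162.6)"
```

```text
t 10.37 pos [499.1 160.6 135.2] rpy deg [179.9    0.21 162.66] F [-3.2  0.7 14.4] M [0.   0.55 0.01] open 0.145 q6 -1.17
rot [0.1 0.2 0.1] shift cm [-0.01 -0.05  0.02]
```

The flange sits on the collar: z holds at 135.2 while the force rises. Now the twist, in small steps with the force watched.

>>> move_arm:
  commands:
    - [[0,0,2,0,0,0,1],[0,0,4,0,0,0,1],[0,0,6,0,0,0,1],[0,0,6,0,0,0,1]]

```text
t: 10.7
position: [499.5, 160.6, 135.2]
tool_rot: [3.139, 0.005, 2.733]
wrist_force: [-2.3, -0.1, 12.9]
opening: 0.148
```

```bash
python3 -c "
from h import *
goto([499,160.1,135],162.6)"
```

```text
t 10.7 pos [499.5 160.6 135.2] rpy deg [179.86   0.26 156.6 ] F [-2.3 -0.1 12.9] M [ 0.    0.29 -0.01] open 0.148 q6 -1.07
rot [ 0.1  0.3 -6. ] shift cm [ 0.03 -0.07  0.02]
```

>>> move_arm:
  commands:
    - [[0,0,3,0,0,0,1],[0,0,7,0,0,0,1],[0,0,11,0,0,0.02,1],[0,0,15,0,0,0.02,1],[0,0,15,0,0,0.02,1]]

```text
t: 11.12
position: [499.6, 160.6, 135.2]
tool_rot: [3.138, 0.004, 2.47]
wrist_force: [-2.4, -0.6, 12.0]
opening: 0.147
```

```bash
python3 -c "
from h import *
goto([499,160.1,135],162.6)"
```

```text
t 11.12 pos [499.6 160.6 135.2] rpy deg [179.78   0.23 141.53] F [-2.4 -0.6 12. ] M [-0.04  0.31  0.01] open 0.147 q6 -0.8
rot [  0.2   0.3 -21.1] shift cm [ 0.02 -0.08  0.02]
```

>>> move_arm:
  commands:
    - [[0,0,4,0,0,0.02,1],[0,0,8,0,0,0.03,1],[0,0,12,0,0,0.03,1],[0,0,16,0,0,0.03,1],[0,0,20,0,0,0.03,1],[0,0,20,0,0,0.03,1]]

```text
t: 11.62
position: [499.9, 160.5, 135.2]
tool_rot: [3.136, 0.003, 2.121]
wrist_force: [-1.8, -0.8, 14.7]
opening: 0.149
```

```bash
python3 -c "
from h import *
goto([499,160.1,135],162.6)"
```

```text
t 11.62 pos [499.9 160.5 135.2] rpy deg [1.7969e+02 1.7000e-01 1.2154e+02] F [-1.8 -0.8 14.7] M [-0.13  0.35 -0.04] open 0.149 q6 -0.46
rot [  0.2   0.3 -41.1] shift cm [ 0.01 -0.1   0.02]
```

>>> move_arm:
  commands:
    - [[0,0,4,0,0,0,1],[0,0,8,0,0,0,1],[0,0,12,0,0,0,1],[0,0,16,0,0,0,1],[0,0,19,0,0,0,1],[0,0,19,0,0,0,1]]

```text
t: 12.12
position: [500.1, 160.5, 135.2]
tool_rot: [3.135, 0.001, 1.79]
wrist_force: [-1.6, -0.6, 13.6]
opening: 0.146
```

```bash
python3 -c "
from h import *
goto([499,160.1,135],162.6)"
```

```text
t 12.12 pos [500.1 160.5 135.2] rpy deg [1.7963e+02 7.0000e-02 1.0257e+02] F [-1.6 -0.6 13.6] M [-0.2   0.23  0.07] open 0.146 q6 -0.12
rot [  0.3   0.3 -60. ] shift cm [-0.01 -0.11  0.02]
```

Turned 60° so far, with the stop expected near 64°. Smaller steps now.

>>> move_arm:
  commands:
    - [[0,0,1,0,0,0,1],[0,0,2,0,0,0,1],[0,0,3,0,0,0,1],[0,0,3,0,0,0,1]]

```text
t: 12.45
position: [499.7, 160.5, 135.2]
tool_rot: [3.136, 0.001, 1.739]
wrist_force: [-2.1, -0.7, 16.1]
opening: 0.145
```

```bash
python3 -c "
from h import *
goto([499,160.1,135],162.6)"
```

```text
t 12.45 pos [499.7 160.5 135.2] rpy deg [1.7969e+02 5.0000e-02 9.9660e+01] F [-2.1 -0.7 16.1] M [-0.15  0.53  0.17] open 0.145 q6 -0.07
rot [  0.2   0.2 -62.9] shift cm [-0.03 -0.07  0.02]
```

>>> move_arm:
  commands:
    - [[0,0,1,0,0,0,1],[0,0,1.5,0,0,0,1],[0,0,1.5,0,0,0,1]]

```text
t: 12.7
position: [499.4, 160.5, 135.2]
tool_rot: [3.137, 0.001, 1.714]
wrist_force: [-3.1, -1.1, 15.9]
opening: 0.147
```

```bash
python3 -c "
from h import *
goto([499,160.1,135],162.6)"; python3 look.py g_w
```

```text
t 12.7 pos [499.4 160.5 135.2] rpy deg [1.7974e+02 3.0000e-02 9.8180e+01] F [-3.1 -1.1 15.9] M [-0.22  0.71  0.16] open 0.147 q6 -0.05
rot [  0.2   0.2 -64.4] shift cm [-0.04 -0.04  0.02]
12.7 [499.4 160.5 135.2] [3.137e+00 1.000e-03 1.714e+00]
```

View pics/g_w.png

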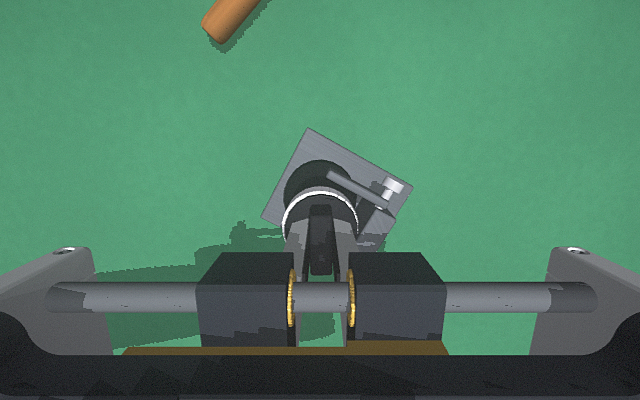

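>>> move_arm:
  commands:
    - [[0,0,1,0,0,0,1],[0,0,2,0,0,0,1],[0,0,2,0,0,0,1]]

```text
t: 13.0
position: [499.0, 160.6, 135.1]
tool_rot: [3.138, 0.0, 1.679]
wrist_force: [-4.6, -0.9, 16.4]
opening: 0.144
```

```bash
python3 -c "
from h import *
goto([499,160.1,135],162.6)"
```

```text
t 13.0 pos [499.  160.6 135.1] rpy deg [1.798e+02 2.000e-02 9.620e+01] F [-4.6 -0.9 16.4] M [-0.2   1.    0.32] open 0.144 q6 -0.01
rot [  0.2   0.1 -66.4] shift cm [-0.05 -0.01  0.01]
```

The stop is reached: Mz rises to 0.32 N·m and the force is 16 N at about 66°. I relax the twist a little and ease up.

>>> move_arm:
  commands:
    - [[0,0,-1,0.0,0,0,1],[0,0,-2,0,0,0,1],[0,0,-2,0,0,-0.1,1],[0,0,-2,0,0,-0.1,1]]

```text
t: 13.33
position: [499.0, 160.6, 135.4]
tool_rot: [3.138, 0.0, 1.713]
wrist_force: [-2.4, -0.9, 12.3]
opening: 0.148
```

```bash
python3 -c "
from h import *
goto([499,160.1,135],162.6)"
```

```text
t 13.33 pos [499.  160.6 135.4] rpy deg [1.7977e+02 1.0000e-02 9.8170e+01] F [-2.4 -0.9 12.3] M [-0.06  0.47  0.05] open 0.148 q6 -0.05
rot [  0.2   0.1 -64.4] shift cm [-0.05 -0.01  0.04]
```

>>> move_arm:
  commands:
    - [[0,0,0,0,0,-0.1,1],[0,0,0,0,0,-0.2,1],[0,0,0,0,0,-0.2,1]]

```text
t: 13.58
position: [499.0, 160.6, 137.1]
tool_rot: [3.138, 0.0, 1.713]
wrist_force: [-1.7, 0.4, 10.5]
opening: 0.146
```

>>> move_arm:
  commands:
    - [[0,0,0,0,0,-0.1,1],[0,0,0,0,0,-0.2,1],[0,0,0,0,0,-0.2,1]]

```text
t: 13.83
position: [498.9, 160.6, 138.7]
tool_rot: [3.137, 0.0, 1.713]
wrist_force: [-0.9, 0.6, 8.1]
opening: 0.147
```

```bash
python3 -c "
from h import *
goto([499,160.1,140],98)"
```

```text
t 13.83 pos [498.9 160.6 138.7] rpy deg [179.76   0.    98.17] F [-0.9  0.6  8.1] M [0.06 0.08 0.07] open 0.147 q6 -0.05
rot [0.2 0.  0.2] shift cm [-0.05  0.   -0.13]
```

>>> move_arm:
  commands:
    - [[0,0,0,0,0,-0.1,1],[0,0,0,0,0,-0.15,1],[0,0,0,0,0,-0.15,1]]

```text
t: 14.08
position: [498.8, 160.6, 139.8]
tool_rot: [3.138, 0.0, 1.713]
wrist_force: [0.7, 0.2, 6.1]
opening: 0.144
```

>>> move_arm:
  commands:
    - [[0,0,0,0,0,-0.05,1],[0,0,0,0,0,-0.1,1],[0,0,0,0,0,-0.1,1]]

```text
t: 14.33
position: [498.7, 160.5, 140.2]
tool_rot: [3.138, -0.0, 1.713]
wrist_force: [3.9, 1.6, 3.4]
opening: 0.144
```

Locked height reached: z stops at 140.2 (5 mm up) while the upward load falls away. I centre slightly and let go.

>>> move_arm:
  commands:
    - [[0,0,-1,0,0,0,1],[0,0,-2,0,0,0,1],[0,0,-2,0,0,0,1]]

```text
t: 14.58
position: [498.2, 160.4, 140.2]
tool_rot: [3.139, 0.0, 1.749]
wrist_force: [2.2, 0.8, 4.9]
opening: 0.145
```

```bash
python3 -c "
from h import *
goto([499,160.1,140],102.8)"
```

```text
t 14.58 pos [498.2 160.4 140.2] rpy deg [1.7988e+02 1.0000e-02 1.0023e+02] F [2.2 0.8 4.9] M [ 0.11 -0.76  0.05] open 0.145 q6 -0.08
rot [ 0.1  0.  -2.6] shift cm [-0.05  0.08  0.02]
```

>>> move_arm:
  commands:
    - [[0,0,0,0,0,-0.05,1],[0,0,0,0,0,-0.1,1],[0,0,0,0,0,-0.1,1]]

```text
t: 14.83
position: [498.1, 160.4, 140.3]
tool_rot: [3.139, 0.0, 1.748]
wrist_force: [5.5, 1.2, 0.3]
opening: 0.146
```

The height stays at 140.3 while the spring load is taken up by the pockets (Fz down to 0.3 N). It holds, so I open.

>>> move_arm:
  commands:
    - [[0,0,0,0,0,0,0.8],[0,0,0,0,0,0,0.75],[0,0,0,0,0,0,0.7],[0,0,0,0,0,0,0.65],[0,0,0,0,0,0,0.65],[0,0,0,0,0,0,0.65]]

```text
t: 15.33
position: [496.9, 160.3, 140.1]
tool_rot: [-3.14, -0.0, 1.748]
wrist_force: [0.5, -0.5, -0.4]
opening: 0.349
```

```bash
python3 -c "
from h import *
goto([499,160.1,240],102.8)"; python3 look.py h_w
```

```text
t 15.33 pos [496.9 160.3 140.1] rpy deg [-179.93   -0.    100.17] F [ 0.5 -0.5 -0.4] M [ 0.02 -0.11 -0.01] open 0.349 q6 -0.08
rot [-0.1 -0.  -2.6] shift cm [-0.06  0.2  -9.99]
15.3333 [496.9 160.3 140.1] [-3.14  -0.     1.748]
```

View pics/h_w.png

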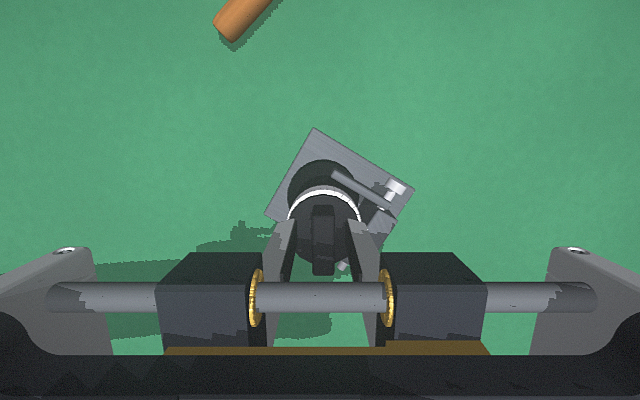

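The fingers are clear of the bar on both sides, the bar at (323,240). I withdraw straight up and back for a check.

>>> move_arm:
  commands:
    - [[0,0,0,0,0.1,-0.5,0.65],[0,0,0,0,0.1,-2,0.65],[0,0,0,0,0.1,-4,0.65],[0,0,0,0,0.1,-6.5,0.65],[0,0,0,0,0.1,-9,0.65],[0,0,0,-2,0,-11,0.65],[0,0,0,-5,0,-11.5,0.65],[0,0,0,-7,0,-11.5,0.65]]

```text
t: 16.05
position: [511.2, 90.2, 258.8]
tool_rot: [3.136, 0.002, 1.749]
wrist_force: [0.7, 0.1, -0.9]
opening: 0.352
```

>>> move_arm:
  commands:
    - [[0,0,0,0,0,0,0.65],[0,0,0,0,0,0,0.65],[0,0,0,0,0,0,0.65]]

```text
t: 16.3
position: [509.4, 92.0, 255.3]
tool_rot: [-3.141, -0.001, 1.748]
wrist_force: [0.1, 0.3, -0.3]
opening: 0.349
```

```bash
python3 look.py i_w; python3 - <<'E'
from h import *
p,d=grab_frame('scene'); cv2.imwrite('pics/i_scene.png',p[:,:,::-1])
p,d=grab_frame('top'); cv2.imwrite('pics/i_top.png',p[:,:,::-1])
E
```

```text
16.3 [509.4  92.  255.3] [-3.141e+00 -1.000e-03  1.748e+00]
```

View pics/i_w.png

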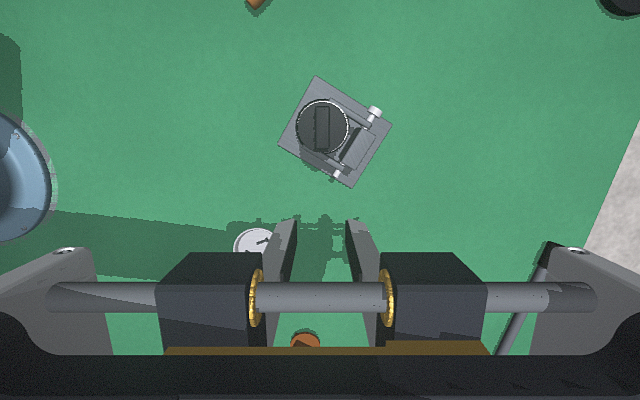

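View pics/i_top.png

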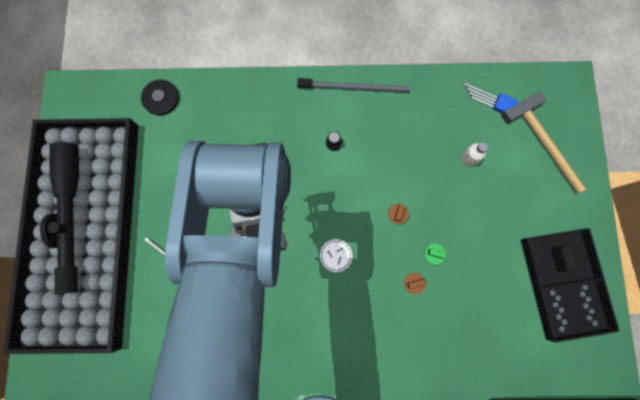

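The cap is on the collar at (323,127). The look-alikes and the visible bystanders stand at their original pixels. I measure the cap's height and angle.

```bash
python3 - <<'E'
from h import *
a=np.load('i_w.npz'); p,d=a['p'],a['d']
st=dict(position=a['pos'],tool_rot=a['rot']); C=cam('wrist',st); P=depth_pts(C,d)
roi=np.zeros(d.shape,bool); roi[90:165,285:360]=1
b=roi&(P[...,2]>134)&(P[...,2]<160)
c=max(cv2.findContours(b.astype(np.uint8),cv2.RETR_EXTERNAL,cv2.CHAIN_APPROX_NONE)[0],key=cv2.contourArea)
X=ray(C,c[:,0,:],146)[:,:2]; print('bar top z',np.median(P[...,2][b]),'rect',cv2.minAreaRect(X.astype(np.float32)))
f=roi&(P[...,2]>113)&(P[...,2]<126); print('flange top z',np.median(P[...,2][f]),f.sum())
fl=P[f]; A=np.c_[fl[:,:2]-fl[:,:2].mean(0),np.ones(len(fl))]; print('flange tilt (rad)',np.linalg.lstsq(A,fl[:,2],rcond=None)[0][:2])
X=P[b][:,:2];v=np.linalg.svd(X-X.mean(0))[2][0]; print('ang',np.degrees(np.arctan2(v[1],v[0]))%180)
cv2.imwrite('pics/i_z.png',cv2.resize(p[80:180,270:390],None,fx=5,fy=5,interpolation=cv2.INTER_CUBIC)[:,:,::-1])
E
```

```text
bar top z 145.7687600066521 rect ((498.47967529296875, 159.74716186523438), (13.438848495483398, 38.534996032714844), 10.17264461517334)
flange top z 119.93728472338518 1338
flange tilt (rad) [0.00142817 0.00202403]
ang 100.26423101561528
```

View pics/i_z.png

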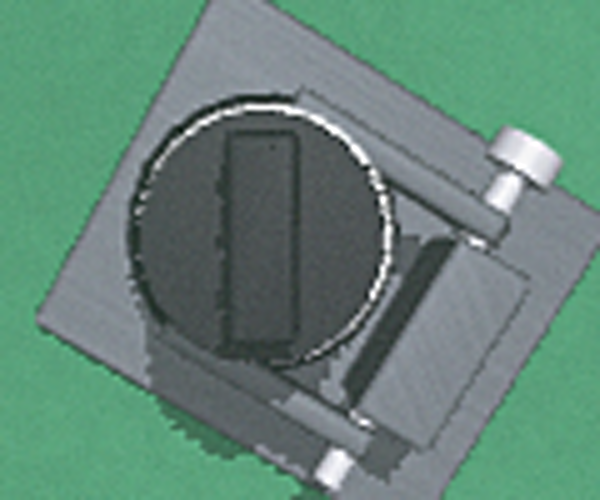

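The flange top is at 119.9 (locked: 120) and the bar top at 145.8 (locked: 146). It is level, and turned about 62.5° from the slots (pockets at 60°, stop at 64°). I hand in.

```bash
python3 -c "
from workcell import ctrl
print(ctrl.sign_off())"
```

```text
the job is handed in; nothing more can be done
None
```

The torch is closed: the black tail cap is on the collar, twisted clockwise to its stop and sitting at its latched height, and I handed the job in at about 16 s. I took the cap by its grip bar, lowered its lugs into the slots (seen at about 163°) and pressed until the flange met the collar. I turned it to the stop, let it spring up 5 mm, and let go.

- **Forces:** the push read about 16 N at most. At the stop the twist reached 0.32 N·m. I estimate about 33 N of cap contact there in all, under the 40 N limit, but I did not measure that directly.
- **Lock check before release:** raising the gripper 1 mm more lifted the cap only about 0.1 mm, so it held against lifting out. I did not test whether it turns back.
- **Check after release:** the flange top is at 119.9 mm (120 when locked) and the bar top at 145.8 mm (146 when locked). The cap is level and turned about 62.5° from the slots.
- **Other things on the table:** the brown and green look-alikes, the dish, eyepiece and bottle are where they were. In the last overhead picture the arm hid most of the screwdriver, so I did not confirm its place there; the arm did not go near it.

No check failed. While pressing the cap down, the sideways force reached 6.8 N. I re-centred the gripper slightly before twisting.

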